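# Probe microphone into a loudspeaker port

## Task

The loudspeaker on the repair bench is lying on its back and needs a port measurement: take the cover off its port holding it by the edges only (never touch the polished black face), lay it gently, face up, centred on the cork rest and let go. Then pull the probe microphone up out of its blue block and lower its thin rod down the middle of the port, never touching the speaker with it, until the yellow ring on the rod is level with the port's mouth, and finish while still holding it there, upright, centred and still; leave the tape roll, screwdriver and bowl where they are.

Things in the scene. Friction and masses are not known exactly. Their poses are not given: they have to be found in the camera images.
- port_mouth (a point): Centre of the open mouth of the speaker's port, an upright round bore 24 mm in diameter, open right down through the speaker (124 mm deep). The mouth is the top of a grey collar, 40 mm outside diameter, standing 14 mm above the white cabinet's top, on the cabinet's centre line, 50 mm from one short end. x points from the port to the round driver, z up
- cover_center (a point): Centre of the port cover's slab (half-way up it): a loose square red plate 56 x 56 x 5 mm, x and y along its edges, z up out of its black face; 50 g. It starts flat on the port's collar, overhanging it by about 8 mm all round, with 14 mm of free height under its edges. Hold it by two opposite red edges
- cover_face: The polished black face of the cover: a raised square 44 x 44 mm, 2 mm thick, fixed in the middle of the slab's upper side (6 mm in from each edge). Must not be touched by the robot. Origin at the centre of the underside of the red slab
- cover: The whole cover (red slab with black face); origin at the centre of its underside, axes as for cover_center
- rest_top (a point): Centre of the flat top of the cork rest, a fixed cork block 40 x 40 mm whose top is 30 mm above the bench, on a wooden foot 70 x 70 mm, 8 mm high. The cover belongs here, any way round, black face up; it overhangs the cork by 8 mm all round
- rest: The cork rest, fixed; origin at the centre of its underside on the bench
- mic_grip (a point): Middle of the probe microphone's black round grip (24 mm in diameter, 60 mm long), on its axis, 30 mm below its top, 130 mm above the rod's tip; z up its axis. About 120 g in all. It starts upright in its fixed blue block, the grip resting on the block's top and the rod hanging in a 14 mm hole (2 mm free all round), and must rise 100 mm to come out
- mic_tip (a point): Lower tip of the microphone's steel rod, on its axis. The rod is 10 mm in diameter and 100 mm long below the grip. A yellow ring, 5 mm wide, is centred 50 mm above the tip
- mic: The whole microphone; origin at the rod's tip, z up its axis towards the grip
- mic_block: The blue block that stores the microphone, fixed; 60 x 60 mm, 105 mm high, origin at the centre of its underside
- speaker: The loudspeaker, fixed, lying on its back: 240 mm along x, 150 mm along y, white cabinet 110 mm high, with the port collar on top. Origin at the centre of its underside on the bench; x runs from the port end to the end with the round driver (112 mm across, up to 11 mm above the cabinet's top, its centre 120 mm from the port)
- tape: Bystander: green roll of tape, 80 mm across, 22 mm high, lying flat; origin at the centre of its underside. Leave alone
- driver: Bystander: screwdriver with an orange handle, lying on the bench. Leave alone
- screw_bowl: Bystander: small steel bowl, 70 mm across, 35 mm high; origin at the centre of its underside. Leave alone
Mind the look-alikes: they are no part of the job. There is more than one size of the mic; the job needs the larger. Several things look just like the rest: the one meant starts farthest to the robot's right.

How it is judged:
By the outcome, as a careful person would: the job done as asked, in the order asked, and still so for the second after the job is handed in, while the arm keeps its last pose, push and grip.
It also fails if it takes over 59 s, if anything falls off the work surface, if the arm or the gripper's body presses on something with over 40 N, if the wrist force passes 120 N, or if a joint passes its speed limit or range.

## Robot

A 6-joint arm with a two-finger parallel gripper is mounted at the origin on the work surface. World frame = base frame: x ahead of the robot, y to its left, z up, the work surface at z = 0. Lengths are in mm, angles in rad, forces in N, time in s.
With the tool pointing down it reaches from about 350 to 775 mm from the base axis. Payload 7.3 kg.
Tool frame: the origin (TCP) lies between the finger pads; the fingertips stand 22 mm ahead of it and the grasp point (between the pads) lies 3 mm ahead of it; z points along the fingers, x is the direction in which the jaws open and shut, and the axes are right-handed (so a half turn about z gives the same grasp; the last joint's range is limited). The gripper opens to 92 mm and grips with 3 to 60 N. Pads are 19 mm wide; open, the fingers measure 130 mm over their backs; the gripper's body (75 mm by 190 mm) begins 47 mm behind the grasp point.
Start: joints at [1.002, 0.342, 1.524, -0, 1.275, -0.146], TCP at [215.403, 478.795, 248.741] pointing down, gripper open.
Joint ranges: [-2.53, 2.53], [-0.77, 2.02], [0.04, 2.7], [-1, 4.14], [0.28, 2.66], [-3.11, 3.11]. Speed limits (rad/s): [2.57, 2.57, 3.14, 3.14, 3.14, 3.14].

## Interface

Orientations are given as [roll, pitch, yaw] about the fixed x, y, z axes, in that order (R = Rz(yaw) Ry(pitch) Rx(roll)).
In Python, from plant import * gives the robot as it stands. The module is installed in compiled form; this text tells all that it offers.
- The arm moves only by the shell command python3 -m handwheel 'ROWS' [OPENING]. ROWS is a JSON object of lists of equal length, an entry for each row: "translation": the shift along the world's x, y, z in units of 15 cm (1.0 is 15 cm), a list of three; "twist": the turn about the world's z in units of 90 degrees (1.0 is 90 degrees). In form: {"translation": [[tx, ty, tz], ...], "twist": [twist, ...]}. A call has exactly 8 rows; each row shifts and turns the pose as measured when the row begins; what a row does not reach is not made up. A row lasts 1/8 s, in which the tool goes at most 62.5 mm and 10.7 degrees, less where a joint would pass 70% of its speed; a pose out of reach is approached as far as the arm can. A call with a number of a shift or a turn outside -1 to 1 is refused whole. A call with a gripper value outside its range is refused whole. OPENING is the closure in counts, from 0 (fully open) to 255 (shut), set as the call begins (- or left out, the last holds). The fingers move at their own pace and stop on an object; the grip force is fixed at half the most. Time passes only in rows, so rows that do not move let the fingers close, or fill a call up. It gives the time, the measured TCP pose, the force and the opening at its end, in the units of the state.
- get_obs(): the state, without advancing time (a new reading comes with each control period).
- capture(name): name is "scene" or "top"; returns a dict with "img" (400x640x3 uint8, red, green, blue), "vertical_fov" (degrees; the focal length in pixels is half the picture's height over the tangent of half this angle, whatever the lens; pixels are square), "cx", "cy" (the principal point, pixels), "world_from_camera" (4x4, takes a point from camera to world coordinates). Camera axes: x right, y up, looking along -z (the intrinsics and any distortion apply to the point x, -y, -z); pixel columns grow to the right and rows downward; lengths in mm; the calibration is good to about 2 mm. A picture is of the moment at which its call begins. There is no depth.
- close_job(): hands the job in, once; it reports no verdict.
Trained networks look in the newest picture that a camera, given by its name, has taken for a name from the list of things; names that differ only in an ending like _2 or _b are one class to them, and where a whole thing is asked for, a point or a joint stands for the part that bears it (a point fixed in the world has none). Each returns a list of dicts, best first, with "score" (0 to 1); they miss things now and then, are a little off and sometimes report something else, mostly with a low value. They report only what shows in the picture. A call takes as long as a camera call. They do not tell look-alikes from the thing itself.
- search_frame(camera, label): "position" ([x, y, z] in mm, in the coordinates of the camera as it stood for that picture, good to about 4 mm: the middle of the surface that is visible of it).
- spot_point(camera, label): "position" ([x, y, z] in mm, in the coordinates of the camera as it stood for that picture, good to about 4 mm: a listed point, or the origin of a listed thing).
The state is a dict: "time": time; "joint_positions": joint angles; "dq": joint speeds; "tau": joint torques, N m; "tool_pos": TCP position; "tcp_rot": TCP orientation; "contact_force": force on the tool from outside, world axes, zero at the start; "moment": the same for the moment, N m; "grip_width": finger opening in mm.
Only numpy, scipy, OpenCV 4.12 (cv2) and the standard library are available. Lean on these libraries where they do the work, as an engineer would, in place of code of your own. Each camera call takes 0.05 s, during which the arm holds its last target.

## Working session

There is one attempt and no reset: what is moved stays moved. The work goes in short steps, Python scripts to look and compute and a shell command to move; the robot and the scene stay as the last step left them, time stands still between calls to the robot, and variables do not carry over. Pictures are saved under pics/ and viewed, and the job is handed in when it is done.

```bash
mkdir -p pics; cat > h.py <<'E'
from plant import *
import numpy as np, cv2
def snap(cam,name):
    c=capture(cam); cv2.imwrite(f'pics/{name}.png',c['img'][:,:,::-1]); return c
def w(c,p): 
    T=np.array(c['world_from_camera']); return (T@np.append(p,1))[:3]
def proj(c,P):
    T=np.linalg.inv(np.array(c['world_from_camera'])); q=T@np.append(P,1)
    f=200/np.tan(np.radians(c['vertical_fov'])/2)
    return c['cx']+f*q[0]/-q[2], c['cy']-f*q[1]/-q[2]
def ray(c,u,v,z):
    T=np.array(c['world_from_camera']); f=200/np.tan(np.radians(c['vertical_fov'])/2)
    d=T[:3,:3]@np.array([(u-c['cx'])/f,-(v-c['cy'])/f,-1]); o=T[:3,3]
    return o+d*(z-o[2])/d[2]
E
python3 - <<'E'
from h import *
np.set_printoptions(precision=1,suppress=True)
for cam in('scene','top'):
    c=snap(cam,cam+'0')
    print(cam,c['vertical_fov'],c['cx'],c['cy'],[k for k in c]); print(np.array(c['world_from_camera']))
    for l in ['port_mouth','cover_center','rest_top','mic_grip','mic_tip','mic_block','speaker','tape','driver','screw_bowl']:
        for d in spot_point(cam,l): print(l,round(d['score'],2),w(c,d['position']))
print(get_obs())
E
```

```text
scene 57.27535991589559 315.9957490964789 202.0846315475843 ['img', 'vertical_fov', 'cx', 'cy', 'world_from_camera']
[[ -0.9  -0.3   0.4 949. ]
 [  0.5  -0.5   0.7 637. ]
 [  0.    0.8   0.6 699.7]
 [  0.    0.    0.    1. ]]
port_mouth 0.7 [599.4 -31.3 129.3]
cover_center 0.78 [596.3 -30.1 130.4]
rest_top 0.86 [ 514.8 -316.5   28.2]
rest_top 0.85 [ 458.3 -166.3   33.8]
rest_top 0.22 [605.9 -32.9 120.4]
mic_grip 0.79 [482.1 304.8 140.1]
mic_grip 0.6 [480.3 383.4  89.9]
mic_tip 0.47 [476.  387.1  -0.3]
mic_block 0.69 [478.  303.2   0.9]
speaker 0.88 [665.6 -40.4   1. ]
speaker 0.25 [ 514.2 -314.9   30.1]
tape 0.81 [406.4   7.8   5.8]
driver 0.9 [697.6 301.1   3.1]
screw_bowl 0.51 [ 695.9 -314.7    2.9]
top 43.83532259233063 313.557658848409 197.49269624175463 ['img', 'vertical_fov', 'cx', 'cy', 'world_from_camera']
[[   0.     1.    -0.1  399.7]
 [  -1.     0.     0.    28.4]
 [   0.     0.1    1.  1402.5]
 [   0.     0.     0.     1. ]]
port_mouth 0.59 [597.1 -30.9 125.6]
cover_center 0.75 [600.8 -25.6 128.7]
cover_center 0.17 [693.7 304.6   0.8]
rest_top 0.78 [ 516.  -315.9   24.7]
rest_top 0.62 [ 458.2 -164.3   31. ]
rest_top 0.57 [483.8 301.5  -0.9]
mic_grip 0.58 [483.2 296.5 136. ]
mic_grip 0.58 [671.  -45.3   2.6]
mic_grip 0.5 [482.  385.   84.8]
mic_tip 0.42 [480.6 390.5  -2.1]
mic_block 0.75 [483.8 302.5  -1.7]
speaker 0.81 [673.2 -44.9  -0.6]
tape 0.87 [402.7   3.1   1.6]
driver 0.87 [695.6 304.3  -2.3]
driver 0.32 [ 694.2 -319.4    0. ]
screw_bowl 0.82 [ 691.1 -321.2   -0.6]
{'time': 1.1, 'joint_positions': array([ 1. ,  0.3,  1.5,  0. ,  1.3, -0.1]), 'dq': array([-0.,  0.,  0., -0., -0., -0.]), 'tau': array([  0. , -43.1, -24.4,   0.1,   0. ,  -0. ]), 'tool_pos': array([215.4, 478.8, 248.7]), 'tcp_rot': array([-3.1, -0. ,  1.1]), 'contact_force': array([-0.8,  0.7, -0.2]), 'moment': array([-0., -0., -0.]), 'grip_width': 92.08823755386763}
```

View pics/scene0.png

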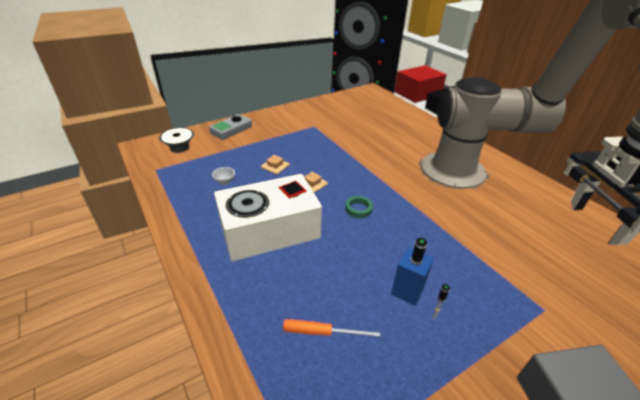

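View pics/top0.png

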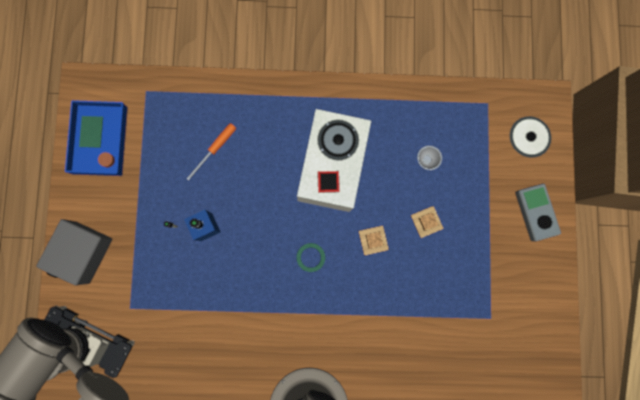

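The top view shows the speaker at about (335,160) with the red and black cover at (328,182). The two rests are at (373,240) and (427,222), and the right-hand one is the target. The large mic stands in the blue block at (200,225), with the small look-alike beside it at (168,225). Next I'll refine the yaw angles.

```bash
python3 - <<'E'
from h import *
np.set_printoptions(precision=1,suppress=True)
a={}
for cam,box in(('scene',(205,145,345,265)),('top',(290,100,440,270))):
    c=capture(cam); im=c['img']; x0,y0,x1,y1=box
    cr=cv2.resize(im[y0:y1,x0:x1],None,fx=4,fy=4,interpolation=cv2.INTER_CUBIC); 
    cv2.imwrite(f'pics/{cam}_cr.png',cr[:480 if cam=='scene' else 600,:,::-1][:600])
    cm=cv2.resize(im,None,fx=4,fy=4,interpolation=cv2.INTER_CUBIC).astype(int)
    m=((cm[...,0]>110)&(cm[...,1]<80)&(cm[...,2]<80)).astype(np.uint8)
    m[:4*y0]=0;m[4*y1:]=0;m[:,:4*x0]=0;m[:,4*x1:]=0
    cs,_=cv2.findContours(m,cv2.RETR_EXTERNAL,cv2.CHAIN_APPROX_NONE); k=max(cs,key=cv2.contourArea)[:,0,:]
    P=np.array([ray(c,(u+.5)/4-.5,(v+.5)/4-.5,128)[:2] for u,v in k],np.float32)
    print(cam,'cover',cv2.minAreaRect(P))
    if cam=='top':
        m=((cm.min(2)>150)).astype(np.uint8); m[:4*y0]=0;m[4*215:]=0;m[:,:4*x0]=0;m[:,4*380:]=0
        cs,_=cv2.findContours(m,cv2.RETR_EXTERNAL,cv2.CHAIN_APPROX_NONE); k=max(cs,key=cv2.contourArea)[:,0,:]
        P=np.array([ray(c,(u+.5)/4-.5,(v+.5)/4-.5,110)[:2] for u,v in k],np.float32)
        print('speaker',cv2.minAreaRect(P))
E
```

```text
scene cover ((601.982421875, -28.626501083374023), (50.13568878173828, 53.618656158447266), 3.1594645977020264)
top cover ((601.7471923828125, -29.891448974609375), (50.8028450012207, 50.82511520385742), 3.1454861164093018)
speaker ((668.2843627929688, -44.81077575683594), (151.80078125, 242.3428497314453), 79.72908020019531)
```

View pics/top_cr.png

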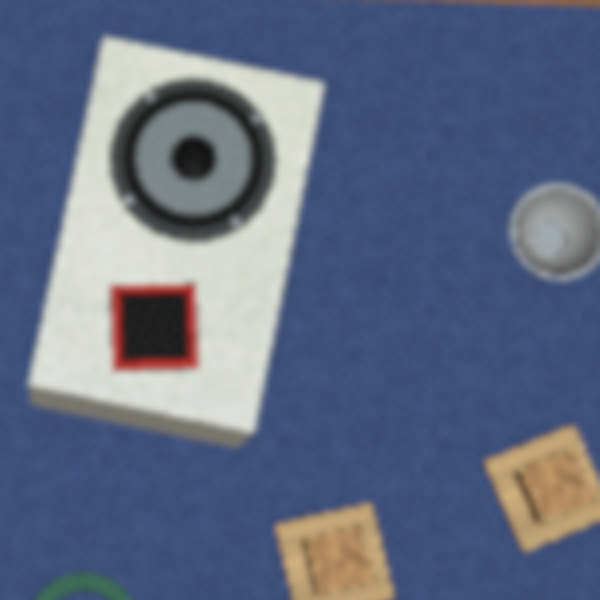

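View pics/scene_cr.png

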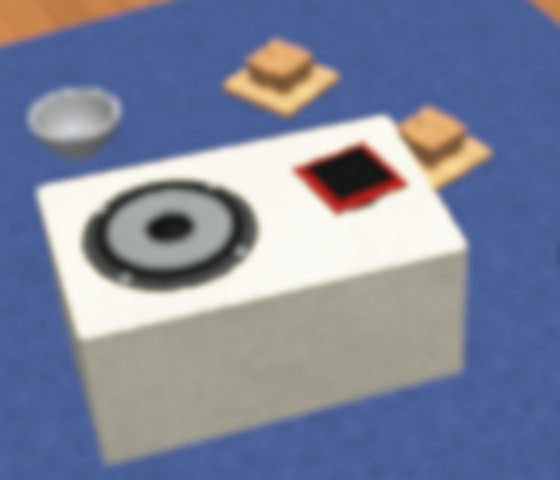

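```bash
python3 - <<'E'
from h import *
np.set_printoptions(precision=3,suppress=True)
for cam in('scene','top'):
    c=capture(cam); im=c['img']
    cm=cv2.resize(im,None,fx=4,fy=4,interpolation=cv2.INTER_CUBIC).astype(int)
    uu,vv=proj(c,np.array([515.5,-316,15]))
    m=((cm[...,0]>cm[...,2]+5)).astype(np.uint8)
    M=np.zeros_like(m); r=32*4; u4,v4=int(4*uu),int(4*vv); M[v4-r:v4+r,u4-r:u4+r]=1; m*=M
    cs,_=cv2.findContours(m,cv2.RETR_EXTERNAL,cv2.CHAIN_APPROX_NONE); k=max(cs,key=cv2.contourArea)[:,0,:]
    P=np.array([ray(c,(u+.5)/4-.5,(v+.5)/4-.5,8)[:2] for u,v in k],np.float32)
    print(cam,'foot',cv2.minAreaRect(P))
    x,y=int(uu)-25,int(vv)-25
    cv2.imwrite(f'pics/{cam}_rest.png',cv2.resize(im[y:y+50,x:x+50],None,fx=8,fy=8,interpolation=cv2.INTER_CUBIC)[:,:,::-1])
    for z,nm in((165,'mic')):
        for q in ((482,302,165),(482,302,105)): print(nm,q,proj(c,np.array(q)))
    uu,vv=proj(c,np.array([482,340,100]));x,y=int(uu)-50,int(vv)-50
    cv2.imwrite(f'pics/{cam}_mic.png',cv2.resize(im[y:y+100,x:x+100],None,fx=6,fy=6,interpolation=cv2.INTER_CUBIC)[:,:,::-1])
    print(x,y)
o=get_obs();print(o['tool_pos'],o['tcp_rot'],o['contact_force'])
E
```

```text
scene foot ((564.4270629882812, -219.88430786132812), (107.53443908691406, 199.42005920410156), 59.787330627441406)Traceback (most recent call last):
  File "<stdin>", line 14, in <module>
TypeError: cannot unpack non-iterable int object
```

```bash
python3 - <<'E'
from h import *
np.set_printoptions(precision=3,suppress=True)
for cam in('scene','top'):
    c=capture(cam); im=c['img']
    cm=cv2.resize(im,None,fx=4,fy=4,interpolation=cv2.INTER_CUBIC).astype(int)
    uu,vv=proj(c,np.array([515.5,-316,15]))
    m=((cm[...,0]>cm[...,2]+15)).astype(np.uint8)
    M=np.zeros_like(m); r=20*4; u4,v4=int(4*uu),int(4*vv); M[v4-r:v4+r,u4-r:u4+r]=1; m*=M
    cs,_=cv2.findContours(m,cv2.RETR_EXTERNAL,cv2.CHAIN_APPROX_NONE); k=max(cs,key=cv2.contourArea)[:,0,:]
    P=np.array([ray(c,(u+.5)/4-.5,(v+.5)/4-.5,8)[:2] for u,v in k],np.float32)
    print(cam,'foot',cv2.minAreaRect(P))
    x,y=int(uu)-25,int(vv)-25
    cv2.imwrite(f'pics/{cam}_rest.png',cv2.resize(im[y:y+50,x:x+50],None,fx=8,fy=8,interpolation=cv2.INTER_CUBIC)[:,:,::-1])
    for q in ((482,302,165),(482,302,105)): print('mic',q,proj(c,np.array(q)))
    uu,vv=proj(c,np.array([482,340,100]));x,y=int(uu)-50,int(vv)-50
    cv2.imwrite(f'pics/{cam}_mic.png',cv2.resize(im[y:y+100,x:x+100],None,fx=6,fy=6,interpolation=cv2.INTER_CUBIC)[:,:,::-1])
    print(x,y)
o=get_obs();print(o['tool_pos'],o['tcp_rot'],o['contact_force'])
E
```

```text
scene foot ((512.641357421875, -323.04925537109375), (90.74781799316406, 85.98709869384766), 24.72804069519043)
mic (482, 302, 165) (np.float64(420.8358502105222), np.float64(241.39754440166564))
mic (482, 302, 105) (np.float64(415.31618805355725), np.float64(261.04166954031484))
377 224
top foot ((515.021728515625, -316.809326171875), (70.96279907226562, 71.59042358398438), 24.159290313720703)
mic (482, 302, 165) (np.float64(193.9458378526292), np.float64(222.41260479190544))
mic (482, 302, 105) (np.float64(198.974020699665), np.float64(224.10066414115218))
134 173
[215.409 478.807 248.747] [ 3.142 -0.     1.148] [0.4   0.655 0.008]
```

```bash
cd pics; python3 -c "
import cv2,numpy as np
a=cv2.imread('top_mic.png')[100:500];b=cv2.imread('top_rest.png')
cv2.imwrite('m1.png',np.hstack([cv2.resize(a,(400,267)),cv2.resize(b,(267,267))]))"
```

```text
(no output)
```

View pics/m1.png

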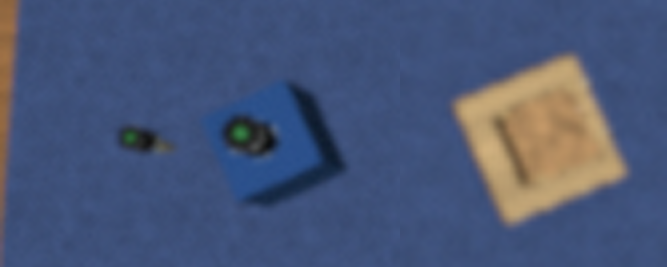

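View pics/scene_mic.png

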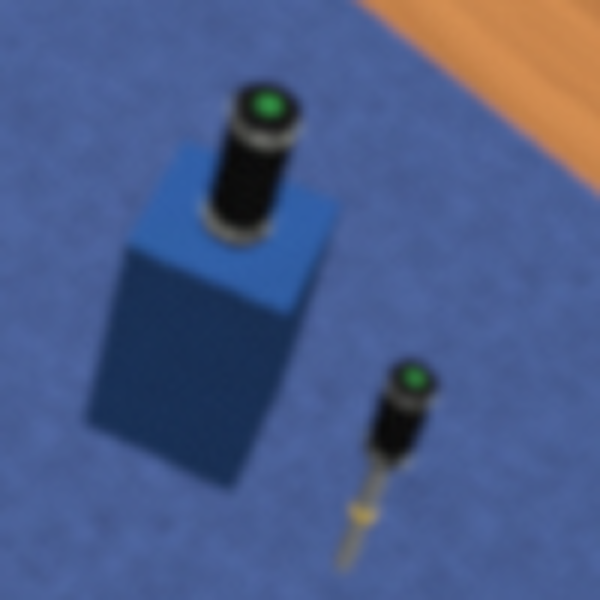

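```bash
python3 -m handwheel '{"translation":[[0.24,-0.32,0],[0.24,-0.32,0],[0.24,-0.32,0],[0.24,-0.32,0],[0.24,-0.32,0],[0.24,-0.32,0],[0.24,-0.32,0],[0.24,-0.32,0]],"twist":[0.038,0.038,0.038,0.038,0.038,0.038,0.038,0.038]}' 0
```

```text
time: 2.35
tool_pos: [508.7, 85.6, 249.8]
tcp_rot: [3.138, -0.004, 1.65]
contact_force: [0.1, 0.1, -0.4]
grip_width: 91.7
```

```bash
python3 -m handwheel '{"translation":[[0.15,-0.19,0],[0.15,-0.19,0],[0.15,-0.19,0],[0.15,-0.19,-0.1],[0,0,-0.2],[0,0,-0.1],[0,0,0],[0,0,0]],"twist":[-0.015,0,0,0,0,0,0,0]}' -
```

```text
time: 3.35
tool_pos: [604.0, -37.2, 188.9]
tcp_rot: [3.134, -0.003, 1.62]
contact_force: [-0.1, -0.2, -0.7]
grip_width: 91.9
```

```bash
python3 - <<'E'
from h import *
np.set_printoptions(precision=4,suppress=True)
o=get_obs();print(o['tool_pos'],o['tcp_rot'])
c=snap('scene','s2');x,y=220,110
im=cv2.resize(c['img'][y:y+120,x:x+150],None,fx=5,fy=5,interpolation=cv2.INTER_CUBIC)
cv2.imwrite('pics/s2c.png',im[:,:,::-1])
E
```

```text
[604.0131 -37.1977 188.903 ] [ 3.1344 -0.0027  1.62  ]
```

View pics/s2c.png

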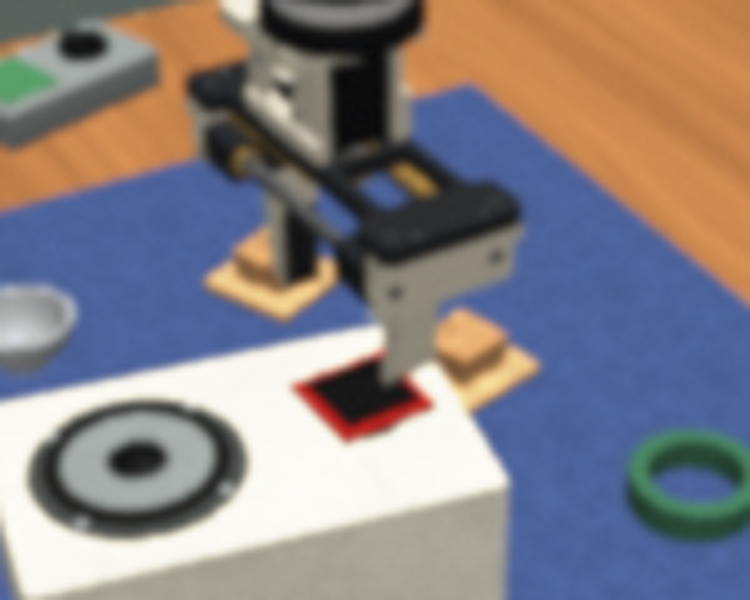

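```bash
python3 -m handwheel '{"translation":[[-0.013,0.051,-0.03],[0,0,-0.06],[0,0,-0.06],[0,0,-0.04],[0,0,0],[0,0,0],[0,0,0],[0,0,0]],"twist":[0.004,0,0,0,0,0,0,0]}' -
```

```text
time: 4.4
tool_pos: [602.5, -28.5, 160.4]
tcp_rot: [3.131, -0.002, 1.628]
contact_force: [-0.4, 0.1, -0.5]
grip_width: 91.9
```

```bash
python3 - <<'E'
from h import *
np.set_printoptions(precision=4,suppress=True)
o=get_obs();print(o['tool_pos'],o['tcp_rot'],o['dq'])
c=snap('scene','s3');x,y=260,130
im=cv2.resize(c['img'][y:y+90,x:x+120],None,fx=6,fy=6,interpolation=cv2.INTER_CUBIC)
cv2.imwrite('pics/s3c.png',im[:,:,::-1])
E
```

```text
[602.4711 -28.5355 160.4038] [ 3.1312 -0.0019  1.6276] [-0.0014 -0.0009 -0.0017 -0.0002  0.001  -0.0031]
```

View pics/s3c.png

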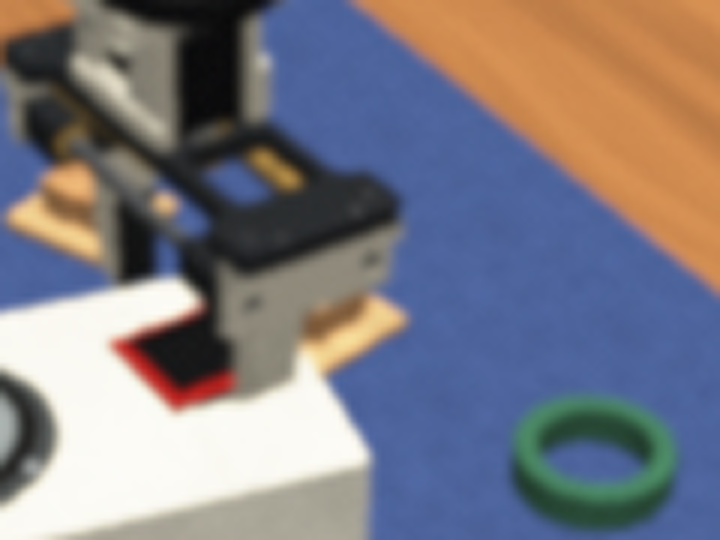

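The fingers straddle the cover along its y edges, with both clear of the black face. I'll descend and close.

```bash
python3 -m handwheel '{"translation":[[-0.002,-0.006,-0.04],[0,0,-0.04],[0,0,-0.04],[0,0,-0.03],[0,0,0],[0,0,0],[0,0,0],[0,0,0]],"twist":[0,0,0,0,0,0,0,0]}' -
```

```text
time: 5.45
tool_pos: [602.1, -29.5, 136.3]
tcp_rot: [3.131, -0.002, 1.628]
contact_force: [0.6, 0.1, -0.3]
grip_width: 91.5
```

```bash
python3 -m handwheel '{"translation":[[0,0,0],[0,0,0],[0,0,0],[0,0,0],[0,0,0],[0,0,0],[0,0,0],[0,0,0]],"twist":[0,0,0,0,0,0,0,0]}' 255
```

```text
time: 6.45
tool_pos: [602.2, -29.5, 136.5]
tcp_rot: [3.131, -0.002, 1.628]
contact_force: [0.1, 0.5, -0.1]
grip_width: 55.3
```

```bash
python3 -m handwheel '{"translation":[[0,0,0.03],[0,0,0.06],[0,0,0.08],[0,0,0.1],[0,0,0.1],[0,0,0.03],[0,0,0],[0,0,0]],"twist":[0,0,0,0,0,0,0,0]}' -
```

```text
time: 7.45
tool_pos: [602.4, -29.5, 202.0]
tcp_rot: [3.129, -0.001, 1.628]
contact_force: [-0.2, -0.9, -0.5]
grip_width: 55.3
```

```bash
python3 - <<'E'
from h import *
np.set_printoptions(precision=4,suppress=True)
o=get_obs();print(o['tool_pos'],o['tcp_rot'],o['dq'])
c=snap('scene','s4');x,y=260,110
im=cv2.resize(c['img'][y:y+90,x:x+120],None,fx=6,fy=6,interpolation=cv2.INTER_CUBIC)
cv2.imwrite('pics/s4c.png',im[:,:,::-1])
c=snap('top','t4');x,y=290,130
im=cv2.resize(c['img'][y:y+90,x:x+120],None,fx=6,fy=6,interpolation=cv2.INTER_CUBIC)
cv2.imwrite('pics/t4c.png',im[:,:,::-1])
E
```

```text
[602.4266 -29.5136 201.993 ] [ 3.1288 -0.0013  1.6277] [-0.0001  0.0013  0.0015  0.0008  0.002   0.0003]
```

View pics/s4c.png

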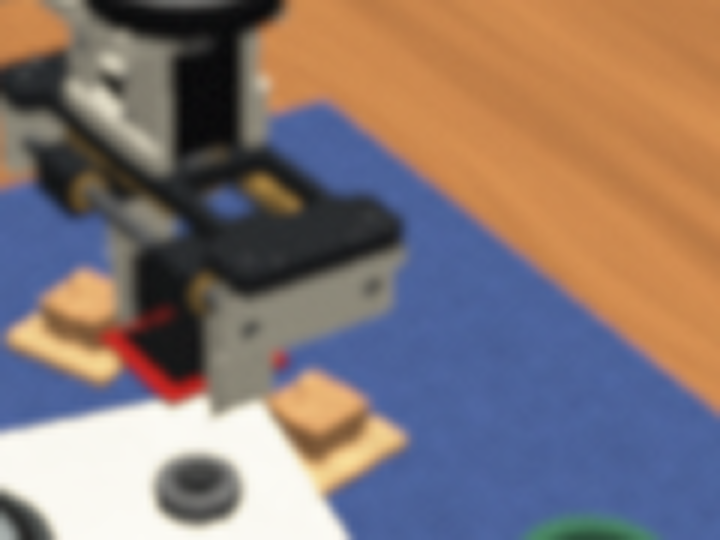

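View pics/t4c.png

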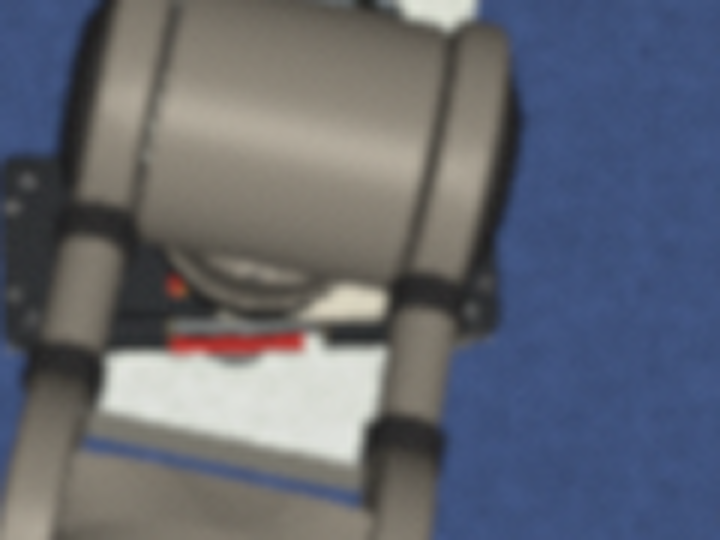

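```bash
python3 -m handwheel '{"translation":[[-0.06,-0.2,0],[-0.09,-0.3,0],[-0.09,-0.3,0],[-0.09,-0.3,0],[-0.09,-0.3,0],[-0.09,-0.3,0],[-0.06,-0.2,0],[0,0,0]],"twist":[0.033,0.033,0.033,0.033,0.033,0.033,0.033,0]}' -
```

```text
time: 8.55
tool_pos: [512.1, -321.7, 197.4]
tcp_rot: [3.133, -0.006, 2.005]
contact_force: [-0.6, 0.9, 0.3]
grip_width: 55.1
```

```bash
python3 -m handwheel '{"translation":[[0.02,0.035,-0.1],[0,0,-0.15],[0,0,-0.15],[0,0,-0.15],[0,0,-0.12],[0,0,-0.08],[0,0,-0.04],[0,0,0]],"twist":[-0.008,0,0,0,0,0,0,0]}' -
```

```text
time: 9.55
tool_pos: [517.2, -303.4, 68.9]
tcp_rot: [3.135, -0.015, 1.995]
contact_force: [0.8, -0.6, -0.3]
grip_width: 55.6
```

```bash
python3 - <<'E'
from h import *
np.set_printoptions(precision=4,suppress=True)
o=get_obs();print(o['tool_pos'],o['tcp_rot'],o['dq'])
c=snap('scene','s5');x,y=220,110
im=cv2.resize(c['img'][y:y+90,x:x+120],None,fx=6,fy=6,interpolation=cv2.INTER_CUBIC)
cv2.imwrite('pics/s5c.png',im[:,:,::-1])
c=snap('top','t5');x,y=370,170
im=cv2.resize(c['img'][y:y+90,x:x+120],None,fx=6,fy=6,interpolation=cv2.INTER_CUBIC)
cv2.imwrite('pics/t5c.png',im[:,:,::-1])
E
```

```text
[ 517.1659 -303.4407   68.8862] [ 3.135  -0.0148  1.9951] [ 0.0095 -0.0048 -0.0039  0.0016 -0.0032  0.0043]
```

View pics/s5c.png

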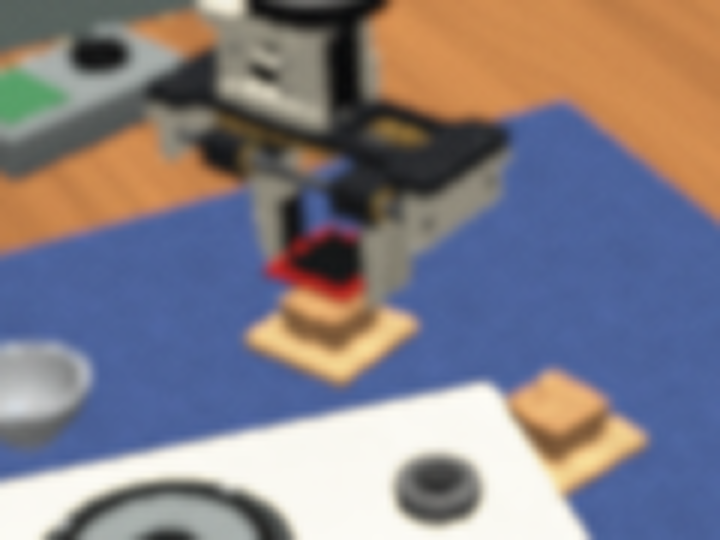

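View pics/t5c.png

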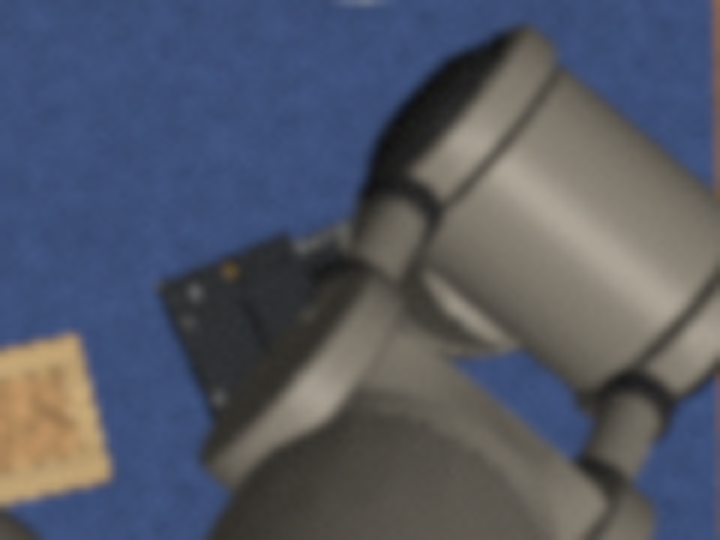

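```bash
python3 -m handwheel '{"translation":[[-0.004,-0.022,0],[-0.004,-0.022,0],[-0.004,-0.022,0],[-0.003,-0.021,0],[0,0,-0.03],[0,0,-0.04],[0,0,-0.04],[0,0,0]],"twist":[0,0,0,0,0,0,0,0]}' -
```

```text
time: 10.65
tool_pos: [515.2, -318.8, 53.2]
tcp_rot: [3.133, -0.012, 1.994]
contact_force: [0.1, -0.7, -0.8]
grip_width: 55.6
```

```bash
python3 -m handwheel '{"translation":[[0,0.015,0],[0,0,0],[0,0,-0.02],[0,0,-0.02],[0,0,-0.014],[0,0,0],[0,0,0],[0,0,0]],"twist":[0,0,0,0,0,0,0,0]}' -
```

```text
time: 11.65
tool_pos: [515.5, -316.5, 44.8]
tcp_rot: [3.133, -0.011, 1.994]
contact_force: [-0.9, 1.2, 0.3]
grip_width: 55.4
```

```bash
python3 - <<'E'
from h import *
np.set_printoptions(precision=4,suppress=True)
o=get_obs();print(o['tool_pos'],o['tcp_rot'],o['contact_force'])
c=snap('scene','s6');x,y=240,130
im=cv2.resize(c['img'][y:y+60,x:x+80],None,fx=9,fy=9,interpolation=cv2.INTER_CUBIC)
for z in (30,):
    R=np.array([[np.cos(.4217),-np.sin(.4217)],[np.sin(.4217),np.cos(.4217)]])
    for s in((-1,-1),(1,-1),(1,1),(-1,1)):
        for h,zz,col in((20,30,(0,255,0)),(28,30+o['tool_pos'][2]-42.5,(0,255,255)),(35,8,(255,0,255))):
            q=R@(np.array(s)*h)+(np.array([515.1,-316.5]) if h!=28 else o['tool_pos'][:2])
            u,v=proj(c,np.array([q[0],q[1],zz])); cv2.circle(im,(int((u-x+.5)*9),int((v-y+.5)*9)),3,col,-1)
cv2.imwrite('pics/s6c.png',im[:,:,::-1])
E
```

```text
[ 515.4985 -316.4516   44.8396] [ 3.133  -0.0109  1.994 ] [-0.9481  1.152   0.3191]
```

View pics/s6c.png

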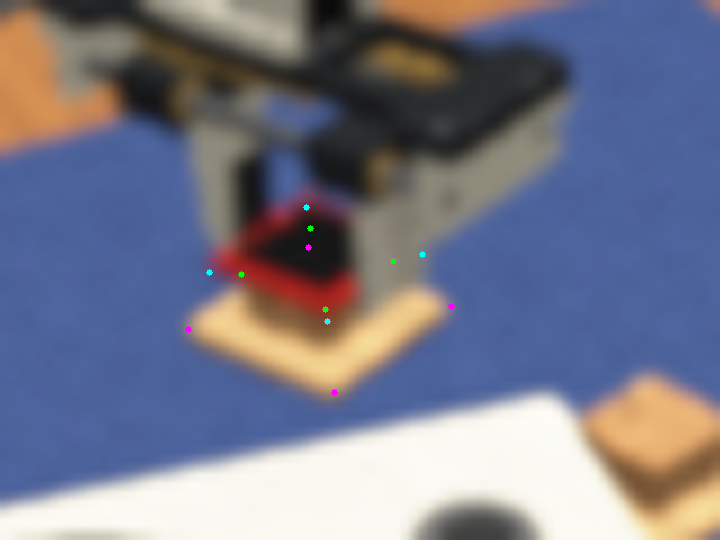

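```bash
python3 -m handwheel '{"translation":[[0,0,-0.005],[0,0,-0.005],[0,0,-0.004],[0,0,0],[0,0,0],[0,0,0],[0,0,0],[0,0,0]],"twist":[0,0,0,0,0,0,0,0]}' -
```

```text
time: 12.7
tool_pos: [515.6, -316.5, 42.8]
tcp_rot: [3.133, -0.011, 1.994]
contact_force: [-0.6, -0.2, 0.2]
grip_width: 55.5
```

```bash
python3 - <<'E'
from h import *
o=get_obs();print(o['tool_pos'],o['contact_force'],o['grip_width'])
E
```

```text
[ 515.56276788 -316.52360977   42.77792199] [-0.61199173 -0.15037293  0.21606131] 55.53879259426098
```

```bash
python3 -m handwheel '{"translation":[[0,0,-0.003],[0,0,-0.002],[0,0,0],[0,0,0],[0,0,0],[0,0,0],[0,0,0],[0,0,0]],"twist":[0,0,0,0,0,0,0,0]}' -
```

```text
time: 13.7
tool_pos: [515.6, -316.5, 42.7]
tcp_rot: [3.133, -0.01, 1.994]
contact_force: [-1.1, 0.9, 3.3]
grip_width: 55.5
```

```bash
python3 -m handwheel '{"translation":[[0,0,0],[0,0,0],[0,0,0],[0,0,0],[0,0,0],[0,0,0],[0,0,0],[0,0,0]],"twist":[0,0,0,0,0,0,0,0]}' 0
```

```text
time: 14.7
tool_pos: [515.7, -316.6, 42.1]
tcp_rot: [3.133, -0.01, 1.994]
contact_force: [-0.6, 0.2, -0.7]
grip_width: 92.0
```

```bash
python3 -m handwheel '{"translation":[[0,0,0.05],[0,0,0.1],[0,0,0.15],[0,0,0.2],[0,0,0.25],[0,0.2,0.25],[0,0.3,0.2],[0,0.3,0]],"twist":[0,0,0,0,0,0,0,0]}' -
```

```text
time: 15.7
tool_pos: [515.5, -196.6, 235.6]
tcp_rot: [3.128, -0.003, 1.989]
contact_force: [0.9, 0.3, -0.3]
grip_width: 91.8
```

```bash
python3 - <<'E'
from h import *
from scipy.optimize import least_squares
np.set_printoptions(precision=4,suppress=True)
o=get_obs();print(o['tool_pos'],o['tcp_rot'],o['contact_force'],o['grip_width'])
for cam in ('scene','top'):
    c=snap(cam,cam+'7'); im=c['img']; uu,vv=proj(c,np.array([515,-316,33]));x,y=int(uu)-40,int(vv)-30
    cv2.imwrite(f'pics/{cam}7c.png',cv2.resize(im[y:y+60,x:x+80],None,fx=8,fy=8,interpolation=cv2.INTER_CUBIC)[:,:,::-1])
    cm=cv2.resize(im,None,fx=4,fy=4,interpolation=cv2.INTER_CUBIC).astype(int)
    m=((cm[...,0]>90)&(cm[...,1]<75)&(cm[...,2]<80)).astype(np.uint8)
    M=np.zeros_like(m); r=100;u4,v4=int(4*uu),int(4*vv); M[v4-r:v4+r,u4-r:u4+r]=1; m*=M
    cs,_=cv2.findContours(m,cv2.RETR_EXTERNAL,cv2.CHAIN_APPROX_NONE); k=max(cs,key=cv2.contourArea)[:,0,:]
    P=np.array([ray(c,(u+.5)/4-.5,(v+.5)/4-.5,34)[:2] for u,v in k],np.float32); print(cam,cv2.minAreaRect(P))
    for l in ('port_mouth','rest_top','cover_center','mic_grip','mic_block'):
        for d in spot_point(cam,l): print(l,round(d['score'],2),w(c,d['position']))
E
```

```text
[ 515.5402 -196.6036  235.5877] [ 3.1277 -0.0034  1.989 ] [ 0.8665  0.2578 -0.3131] 91.77561116221281
scene ((517.4212036132812, -312.594970703125), (61.25071334838867, 59.995513916015625), 23.813507080078125)
port_mouth 0.89 [597.7716 -35.0256 128.0743]
rest_top 0.71 [ 511.7633 -317.2235   33.2772]
rest_top 0.63 [ 514.5198 -317.3595   28.6293]
rest_top 0.49 [ 459.012  -166.6541   33.3075]
cover_center 0.73 [ 513.3718 -316.2147   36.0799]
cover_center 0.38 [599.5939 -34.2466 124.9819]
mic_grip 0.7 [482.773  386.6876  88.5784]
mic_grip 0.68 [482.868  304.1591 142.9289]
top ((492.4481506347656, -314.5773010253906), (43.73817443847656, 21.547279357910156), 83.00138092041016)
rest_top 0.62 [ 458.8539 -163.0395   30.9581]
rest_top 0.56 [ 510.4649 -317.1271   26.5225]
cover_center 0.43 [ 512.6266 -314.8133   33.706 ]
mic_grip 0.69 [483.3467 297.3869 137.6706]
mic_grip 0.69 [ 515.2882 -318.0882   -2.3911]
mic_grip 0.51 [483.8298 384.4375  83.827 ]
mic_block 0.71 [485.1332 303.2752  -0.2853]
```

View pics/scene7c.png

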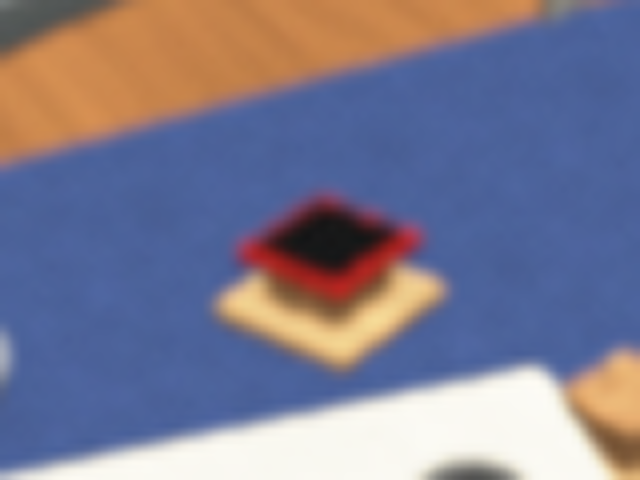

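View pics/top7.png

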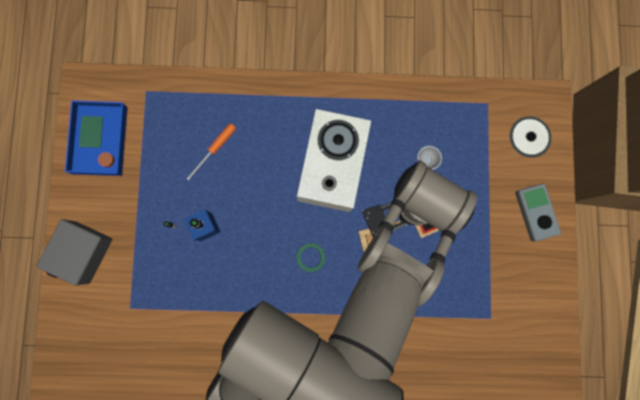

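```bash
python3 -m handwheel '{"translation":[[-0.02,0.3,0],[-0.03,0.36,0],[-0.03,0.38,0],[-0.03,0.38,0],[-0.03,0.38,0],[-0.03,0.38,0],[-0.03,0.36,0],[-0.02,0.3,0]],"twist":[0,0,0,0,0,0,0,0]}' -
```

```text
time: 17.3
tool_pos: [480.5, 235.2, 230.2]
tcp_rot: [3.132, -0.009, 1.977]
contact_force: [1.1, -0.1, 1.0]
grip_width: 92.0
```

```bash
python3 - <<'E'
from h import *
np.set_printoptions(precision=4,suppress=True)
o=get_obs();print(o['tool_pos'],o['tcp_rot'],o['dq'])
import pickle
d={}
for cam in ('scene','top'):
    c=snap(cam,cam+'8'); d[cam]=c
    for l in ('port_mouth','cover_center'):
        for q in spot_point(cam,l): print(cam,l,round(q['score'],2),w(c,q['position']))
pickle.dump(d,open('d8.pkl','wb'))
v=[]
for cam,q in(('top',(329,183)),('scene',(293,191))):
    im=d[cam]['img']; x,y=q[0]-20,q[1]-15
    v.append(cv2.resize(im[y:y+30,x:x+40],None,fx=10,fy=10,interpolation=cv2.INTER_CUBIC))
    
cv2.imwrite('pics/port8.png',np.hstack(v)[:,:,::-1])
v=[]
for cam in('top','scene'):
    c=d[cam];uu,vv=proj(c,np.array([515,-316,33]));x,y=int(uu)-20,int(vv)-15;print(x,y)
    v.append(cv2.resize(c['img'][y:y+30,x:x+40],None,fx=10,fy=10,interpolation=cv2.INTER_CUBIC))
cv2.imwrite('pics/rest8.png',np.hstack(v)[:,:,::-1])
E
```

```text
[480.4622 235.1893 230.1561] [ 3.1316 -0.0088  1.9774] [ 0.6943  0.2264 -0.3428 -0.0108  0.1024  0.7024]
scene port_mouth 0.57 [596.0189 -36.104  126.068 ]
scene cover_center 0.63 [ 511.0534 -315.0465   36.8544]
scene cover_center 0.17 [666.1181 -41.6329  -0.8487]
top port_mouth 0.75 [597.0855 -30.7966 123.9008]
top cover_center 0.91 [ 514.4917 -315.348    34.2497]
408 205
254 143
```

View pics/port8.png

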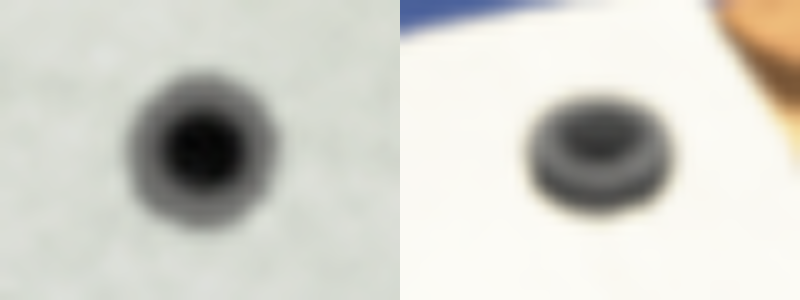

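View pics/rest8.png

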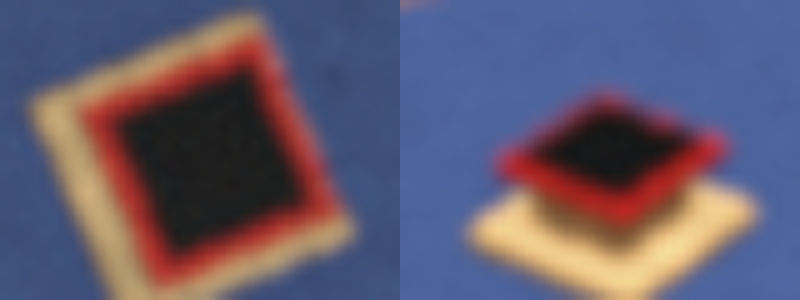

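View pics/scene8.png

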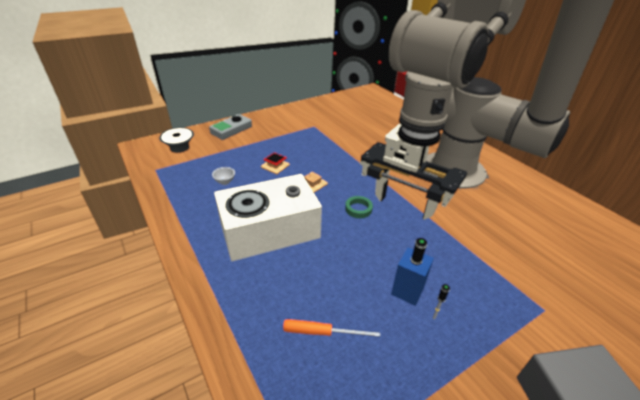

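The cover lies flat and face up on the right-hand rest, about (428,220) in the top view and (275,160) in the scene view. The port is now open at about (329,183) in the top view. I'll compute sub-pixel positions for the port, the cover and the mic dot.

```bash
python3 - <<'E'
from h import *
import pickle
np.set_printoptions(precision=2,suppress=True)
d=pickle.load(open('d8.pkl','rb'))
def blob(c,mask_fn,P,r,z,thr=None,hull=False):
    im=c['img']; cm=cv2.resize(im,None,fx=8,fy=8,interpolation=cv2.INTER_CUBIC).astype(int)
    u,v=proj(c,np.array(P)); u8,v8=int(8*u),int(8*v); m=mask_fn(cm).astype(np.uint8)
    M=np.zeros_like(m);M[v8-8*r:v8+8*r,u8-8*r:u8+8*r]=1;m*=M
    cs,_=cv2.findContours(m,cv2.RETR_EXTERNAL,cv2.CHAIN_APPROX_NONE); k=max(cs,key=cv2.contourArea)[:,0,:]
    return np.array([ray(c,(a+.5)/8-.5,(b+.5)/8-.5,z)[:2] for a,b in k],np.float32)
for cam in('top','scene'):
    c=d[cam]
    for th in (45,60,75) if cam=='top' else (70,80,90):
        P=blob(c,lambda m:m.max(2)<th,(598,-32,124),9,124); print(cam,'hole',th,cv2.minEnclosingCircle(P)[0],cv2.fitEllipse(P))
    P=blob(c,lambda m:m.max(2)<160,(598,-32,122),12,122 ); print(cam,'collar',cv2.fitEllipse(P))
    P=blob(c,lambda m:m.max(2)<60,(515,-316,37),14,37 ); print(cam,'face',cv2.minAreaRect(P))
    P=blob(c,lambda m:(m[...,1]>m[...,0]+20)&(m[...,1]>m[...,2]+5),(482,302,165),7,165 ); print(cam,'dot',cv2.fitEllipse(P) if len(P)>5 else P)
E
```

```text
top hole 45 (599.173828125, -32.39518737792969) ((599.2289428710938, -32.46415710449219), (17.91366195678711, 19.309314727783203), 168.1630401611328)
top hole 60 (599.0492553710938, -32.38579559326172) ((599.1734008789062, -32.446102142333984), (19.985567092895508, 21.302846908569336), 169.6449432373047)
top hole 75 (598.9994506835938, -32.34593200683594) ((599.1677856445312, -32.378910064697266), (22.267562866210938, 23.234254837036133), 166.86666870117188)
top collar ((598.9780883789062, -32.134220123291016), (37.76821517944336, 40.07845687866211), 67.79366302490234)
top face ((515.2572631835938, -315.0753479003906), (38.039302825927734, 38.49606704711914), 23.8099308013916)Traceback (most recent call last):
  File "<stdin>", line 17, in <module>
  File "<stdin>", line 9, in blob
ValueError: max() iterable argument is empty
```

```bash
python3 - <<'E'
from h import *
import pickle
np.set_printoptions(precision=2,suppress=True)
d=pickle.load(open('d8.pkl','rb'))
def blob(c,mask_fn,P,r,z):
    im=c['img']; cm=cv2.resize(im,None,fx=8,fy=8,interpolation=cv2.INTER_CUBIC).astype(int)
    u,v=proj(c,np.array(P)); u8,v8=int(8*u),int(8*v); m=mask_fn(cm).astype(np.uint8)
    M=np.zeros_like(m);M[v8-8*r:v8+8*r,u8-8*r:u8+8*r]=1;m*=M
    cs,_=cv2.findContours(m,cv2.RETR_EXTERNAL,cv2.CHAIN_APPROX_NONE)
    if not cs: return None
    k=max(cs,key=cv2.contourArea)[:,0,:]
    return np.array([ray(c,(a+.5)/8-.5,(b+.5)/8-.5,z)[:2] for a,b in k],np.float32)
for cam in('top','scene'):
    c=d[cam]
    if cam=='scene':
      for th in (70,80,90):
        P=blob(c,lambda m:m.max(2)<th,(598,-32,124),5,124); print(cam,'hole',th,None if P is None else (P.min(0),P.max(0),P.mean(0)))
      P=blob(c,lambda m:m.max(2)<60,(515,-316,37),14,37 ); print(cam,'face',cv2.minAreaRect(P))
      print('port px',proj(c,np.array([599.2,-32.4,124])))
    for P0 in ((482,300,165),):
        u,v=proj(c,np.array(P0)); x,y=int(u)-8,int(v)-8; cr=c['img'][y:y+16,x:x+16].astype(int)
        g=np.clip(cr[...,1]-np.maximum(cr[...,0],cr[...,2]),0,None); g[g<8]=0
        yy,xx=np.mgrid[:16,:16]; 
        if g.sum(): print(cam,'dot',g.max(),ray(c,x+(g*xx).sum()/g.sum(),y+(g*yy).sum()/g.sum(),165))
E
```

```text
scene hole 70 (array([592.85, -37.93], dtype=float32), array([608.04, -23.45], dtype=float32), array([600.8, -30.8], dtype=float32))
scene hole 80 (array([590.63, -40.08], dtype=float32), array([609.12, -22.37], dtype=float32), array([600.27, -31.82], dtype=float32))
scene hole 90 (array([589.77, -42.02], dtype=float32), array([610.23, -21.15], dtype=float32), array([600.21, -31.91], dtype=float32))
scene face ((514.4871826171875, -317.4168395996094), (35.948265075683594, 34.891090393066406), 23.386886596679688)
port px (np.float64(292.74955463217793), np.float64(189.14823985482457))
scene dot 72 [480.56 301.8  165.  ]
```

```bash
python3 -m handwheel '{"translation":[[0,0.1,0],[0,0.1,0],[0,0.1,0],[0,0.08,0],[0,0.04,0],[0,0,0],[0,0,0],[0,0,0]],"twist":[0,0,0,0,0,0,0,0]}' -
```

```text
time: 18.6
tool_pos: [481.7, 297.4, 230.0]
tcp_rot: [3.132, -0.008, 1.972]
contact_force: [0.4, 0.5, 0.4]
grip_width: 91.8
```

```bash
python3 -m handwheel '{"translation":[[0,0.02,-0.02],[0,0.013,-0.05],[0,0,-0.07],[0,0,-0.05],[0,0,-0.02],[0,0,0],[0,0,0],[0,0,0]],"twist":[0,0,0,0,0,0,0,0]}' -
```

```text
time: 19.6
tool_pos: [481.7, 301.9, 195.9]
tcp_rot: [3.133, -0.008, 1.971]
contact_force: [0.0, 0.9, -1.0]
grip_width: 92.1
```

```bash
python3 - <<'E'
from h import *
np.set_printoptions(precision=4,suppress=True)
o=get_obs();print(o['tool_pos'],o['tcp_rot'])
c=snap('scene','s9');x,y=360,180
cv2.imwrite('pics/s9c.png',cv2.resize(c['img'][y:y+100,x:x+130],None,fx=6,fy=6,interpolation=cv2.INTER_CUBIC)[:,:,::-1])
E
```

```text
[481.6844 301.9273 195.9257] [ 3.1332 -0.008   1.9712]
```

View pics/s9c.png

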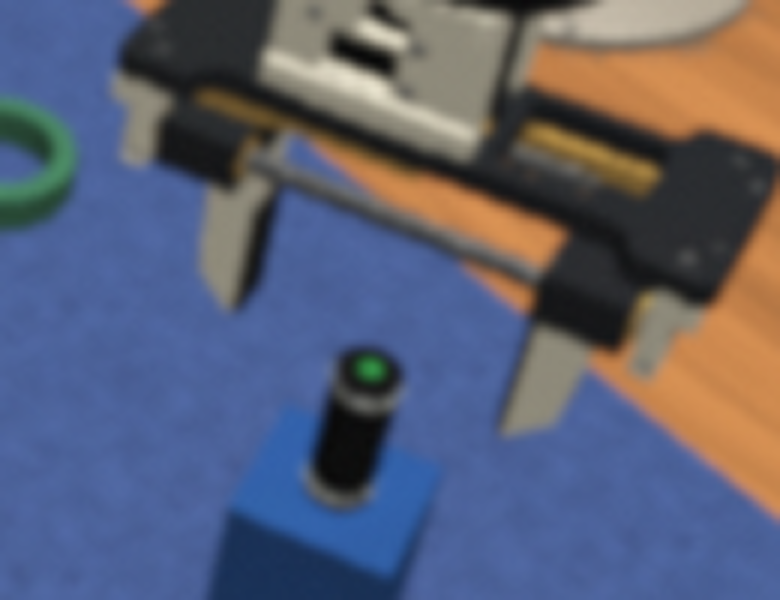

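The large mic at (365,370) in the crop sits midway between the open fingers. I'll descend to its grip.

```bash
python3 -m handwheel '{"translation":[[0,0.002,-0.04],[0,0,-0.08],[0,0,-0.1],[0,0,-0.08],[0,0,-0.05],[0,0,-0.02],[0,0,0],[0,0,0]],"twist":[0,0,0,0,0,0,0,0]}' -
```

```text
time: 20.65
tool_pos: [481.4, 302.1, 136.0]
tcp_rot: [3.134, -0.008, 1.971]
contact_force: [0.9, 0.1, 0.2]
grip_width: 91.4
```

```bash
python3 -m handwheel '{"translation":[[0,0,0],[0,0,0],[0,0,0],[0,0,0],[0,0,0],[0,0,0],[0,0,0],[0,0,0]],"twist":[0,0,0,0,0,0,0,0]}' 255
```

```text
time: 21.65
tool_pos: [481.8, 302.3, 137.0]
tcp_rot: [3.132, -0.008, 1.971]
contact_force: [-0.3, -0.1, 0.1]
grip_width: 23.7
```

```bash
python3 -m handwheel '{"translation":[[0,0,0.04],[0,0,0.08],[0,0,0.12],[0,0,0.14],[0,0,0.14],[0,0,0.14],[0,0,0.1],[0,0,0.05]],"twist":[0,0,0,0,0,0,0,0]}' -
```

```text
time: 22.65
tool_pos: [481.3, 302.1, 267.0]
tcp_rot: [3.13, -0.008, 1.971]
contact_force: [0.7, 0.4, -2.0]
grip_width: 23.5
```

```bash
python3 - <<'E'
from h import *
np.set_printoptions(precision=4,suppress=True)
o=get_obs();print(o['tool_pos'],o['tcp_rot'])
c=snap('scene','s10');x,y=340,140
cv2.imwrite('pics/s10c.png',cv2.resize(c['img'][y:y+130,x:x+130],None,fx=4,fy=4,interpolation=cv2.INTER_CUBIC)[:,:,::-1])
E
```

```text
[481.2675 302.1203 267.0161] [ 3.1301 -0.0081  1.9713]
```

View pics/s10c.png

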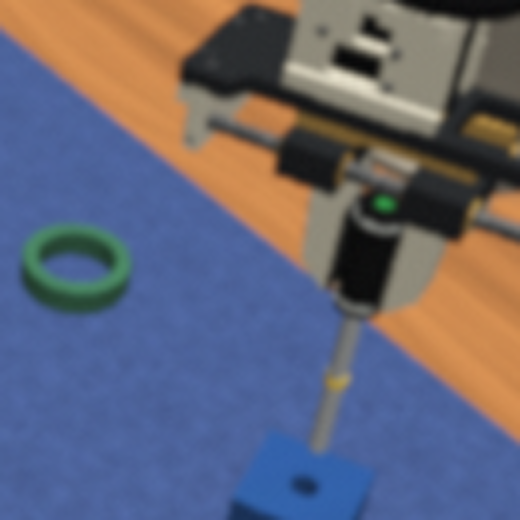

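```bash
python3 -m handwheel '{"translation":[[0.01,-0.03,0.06],[0.04,-0.12,0.06],[0.07,-0.2,0.03],[0.1,-0.28,0],[0.1,-0.28,0],[0.1,-0.28,0],[0.1,-0.28,0],[0.08,-0.22,0]],"twist":[0,0,0,0,0,0,0,0]}' -
```

```text
time: 23.7
tool_pos: [572.9, 34.7, 292.0]
tcp_rot: [3.132, -0.006, 1.973]
contact_force: [0.4, 0.0, -1.2]
grip_width: 23.2
```

```bash
python3 -m handwheel '{"translation":[[0.05,-0.13,0],[0.04,-0.1,0],[0.03,-0.06,0],[0.01,-0.03,0],[0,0,0],[0,0,0],[0,0,0],[0,0,0]],"twist":[0,0,0,0,0,0,0,0]}' -
```

```text
time: 24.7
tool_pos: [592.4, -18.8, 292.0]
tcp_rot: [3.134, -0.007, 1.97]
contact_force: [-0.4, -0.8, -1.2]
grip_width: 23.7
```

```bash
python3 - <<'E'
from h import *
import pickle
np.set_printoptions(precision=4,suppress=True)
o=get_obs();print(o['tool_pos'],o['tcp_rot'],o['dq'])
c=snap('scene','s11');x,y=240,100;d={'scene':c}
im=cv2.resize(c['img'][y:y+110,x:x+110],None,fx=5,fy=5,interpolation=cv2.INTER_CUBIC)
T=o['tool_pos']
for z in(-132,-82,-32):
  for s in (0,):
    u,v=proj(c,T+[0,0,z]); cv2.circle(im,(int((u-x+.5)*5),int((v-y+.5)*5)),2,(0,255,0),-1)
u,v=proj(c,np.array([599.6,-32.2,124])); cv2.circle(im,(int((u-x+.5)*5),int((v-y+.5)*5)),2,(255,0,255),-1)
cv2.imwrite('pics/s11c.png',im[:,:,::-1])
c=snap('top','t11');d['top']=c;x,y=275,130
cv2.imwrite('pics/t11c.png',cv2.resize(c['img'][y:y+90,x:x+110],None,fx=5,fy=5,interpolation=cv2.INTER_CUBIC)[:,:,::-1])
pickle.dump(d,open('d11.pkl','wb'))
for cam in('scene','top'):
  for l in('mic_tip','mic_grip'):
    for q in spot_point(cam,l): print(cam,l,round(q['score'],2),w(d[cam],q['position']))
E
```

```text
[592.4058 -18.8468 292.023 ] [ 3.1339 -0.0072  1.9702] [ 0.0059 -0.001   0.0025 -0.0005  0.0002  0.    ]
scene mic_tip 0.62 [592.3139 -17.3545 160.0697]
scene mic_tip 0.45 [479.0851 387.8394   1.4658]
scene mic_grip 0.82 [589.5759 -17.6272 292.8774]
scene mic_grip 0.46 [479.7983 385.7124  86.7868]
top mic_tip 0.52 [482.9949 303.7803  -1.8704]
top mic_tip 0.5 [478.1235 388.9861   2.6113]
top mic_grip 0.41 [479.8854 383.5122  83.352 ]
```

View pics/s11c.png

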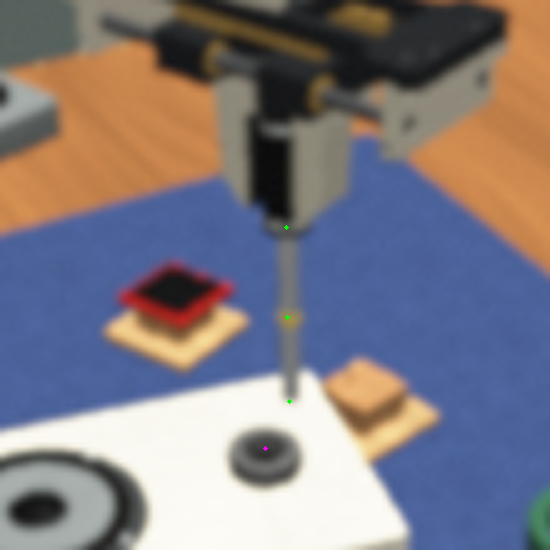

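View pics/t11c.png

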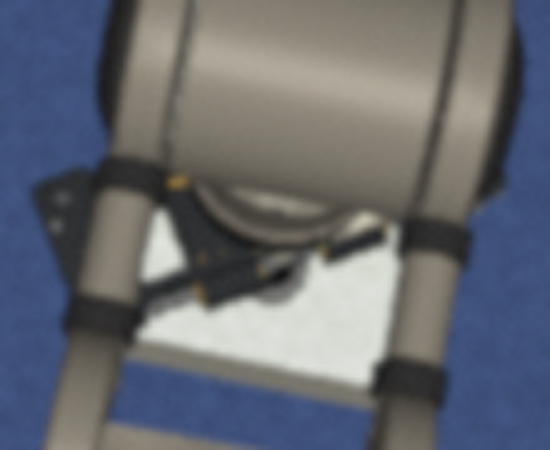

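```bash
python3 -m handwheel '{"translation":[[0.02,-0.03,0],[0.02,-0.04,0],[0.013,-0.02,-0.03],[0,0,-0.05],[0,0,-0.05],[0,0,0],[0,0,0],[0,0,0]],"twist":[0,0,0,0,0,0,0,0]}' -
```

```text
time: 26.0
tool_pos: [600.8, -33.9, 270.4]
tcp_rot: [3.135, -0.008, 1.969]
contact_force: [-0.1, -0.2, -1.0]
grip_width: 23.3
```

```bash
cat > look.py <<'E'
from h import *
import sys
np.set_printoptions(precision=4,suppress=True)
def look(n,x=265,y=140,W=55,H=60,S=10):
    o=get_obs();T=o['tool_pos'];print(T,o['tcp_rot'],o['dq'],o['contact_force'])
    c=snap('scene',n)
    im=cv2.resize(c['img'][y:y+H,x:x+W],None,fx=S,fy=S,interpolation=cv2.INTER_CUBIC)
    for z in(-132,-82,-42):
        u,v=proj(c,T+[0,0,z]); cv2.circle(im,(int((u-x+.5)*S),int((v-y+.5)*S)),2,(0,255,0),-1)
    u,v=proj(c,np.array([599.6,-32.2,124])); cv2.circle(im,(int((u-x+.5)*S),int((v-y+.5)*S)),2,(255,0,255),-1)
    cv2.imwrite(f'pics/{n}c.png',im[:,:,::-1])
    return c
look(sys.argv[1])
E
python3 look.py s12
```

```text
[600.8127 -33.9488 270.4105] [ 3.135  -0.0078  1.9691] [-0.0007 -0.0031 -0.0045  0.002  -0.001   0.0003] [-0.0604 -0.2267 -1.0281]
```

View pics/s12c.png

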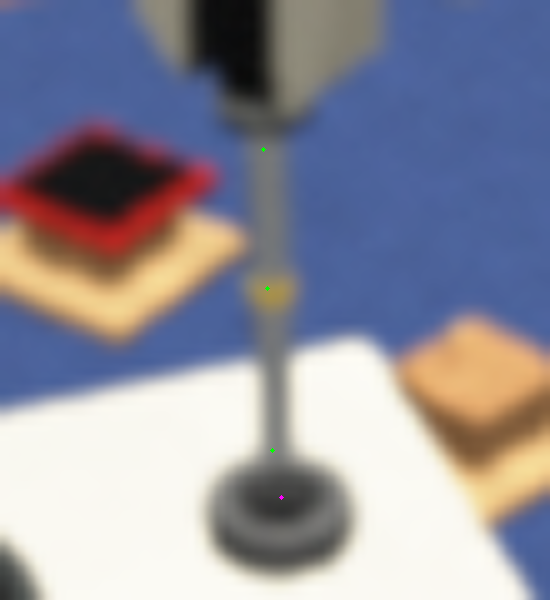

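```bash
python3 -m handwheel '{"translation":[[-0.003,0.009,0],[0,0,0],[0,0,-0.02],[0,0,-0.03],[0,0,-0.03],[0,0,-0.02],[0,0,0],[0,0,0]],"twist":[0,0,0,0,0,0,0,0]}' -
```

```text
time: 27.05
tool_pos: [600.3, -32.5, 254.5]
tcp_rot: [3.135, -0.008, 1.969]
contact_force: [0.5, 0.0, -1.6]
grip_width: 23.5
```

```bash
python3 look.py s13; python3 - <<'E'
import cv2
E
```

```text
[600.3365 -32.4617 254.4582] [ 3.1347 -0.0076  1.9692] [-0.0012  0.0027  0.0006  0.0002  0.0009  0.0008] [ 0.5035  0.0354 -1.6335]
```

View pics/s13c.png

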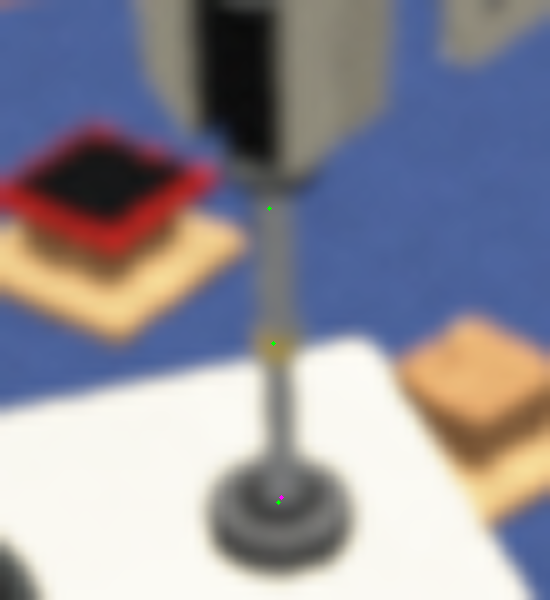

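```bash
python3 - <<'E'
from h import *
import pickle
from scipy.optimize import least_squares
d=pickle.load(open('d8.pkl','rb'))
t=np.linspace(0,2*np.pi,48,endpoint=False)
S=8
def model(c,p,x,y,W,H,blur):
    pts=[];hole=[]
    for z in(110,124):
        for a in t: pts.append(proj(c,np.array([p[0]+20*np.cos(a),p[1]+20*np.sin(a),z])))
    for a in t: hole.append(proj(c,np.array([p[0]+12*np.cos(a),p[1]+12*np.sin(a),124])))
    f=lambda q:np.round(((np.array(q)-[x,y]+.5)*S-.5)*16).astype(np.int32)
    m=np.zeros((H*S,W*S),np.float32); cv2.fillPoly(m,[cv2.convexHull(f(pts))],1.0,shift=4)
    h=np.zeros_like(m); cv2.fillPoly(h,[f(hole)],1.0,shift=4)
    g=lambda m:cv2.resize(cv2.GaussianBlur(m,(0,0),blur*S),(W,H),interpolation=cv2.INTER_AREA)
    return g(m),g(h)
for cam in('top','scene'):
    c=d[cam]; u,v=proj(c,np.array([599.5,-32,118])); W,H=28,26; x,y=int(u)-14,int(v)-13
    im=c['img'][y:y+H,x:x+W].astype(float).mean(2)
    best=None
    def cost(p,b):
        m,h=model(c,p,x,y,W,H,b); A=np.stack([np.ones(W*H),m.ravel(),h.ravel()],1)
        s,*_=np.linalg.lstsq(A,im.ravel(),rcond=None); return ((A@s-im.ravel())**2).mean()
    for b in(.7,1.0):
        from scipy.optimize import minimize
        r=minimize(cost,[599.5,-32],args=(b,),method='Nelder-Mead',options=dict(initial_simplex=[[597,-34],[602,-33],[599,-29]],xatol=.05,fatol=.01))
        print(cam,b,r.x,r.fun)
E
```

```text
top 0.7 [599.53944476 -32.32445359] 26.151890681048247
top 1.0 [599.53465017 -32.28872538] 22.15259102455142
scene 0.7 [599.63409477 -32.9399498 ] 284.74849450050624
scene 1.0 [599.96757344 -32.69788223] 269.25197648247666
```

```bash
python3 -m handwheel '{"translation":[[-0.002,-0.002,-0.03],[0,0,-0.05],[0,0,-0.06],[0,0,-0.06],[0,0,-0.04],[0,0,-0.02],[0,0,0],[0,0,0]],"twist":[0,0,0,0,0,0,0,0]}' -
```

```text
time: 28.1
tool_pos: [599.8, -32.7, 212.4]
tcp_rot: [3.135, -0.008, 1.969]
contact_force: [0.1, -0.0, -1.1]
grip_width: 23.5
```

```bash
python3 look.py s14
```

```text
[599.8459 -32.7398 212.3675] [ 3.1352 -0.008   1.9692] [-0.0006  0.0022 -0.0003  0.0016 -0.0015 -0.0005] [ 0.1394 -0.0138 -1.1135]
```

View pics/s14c.png

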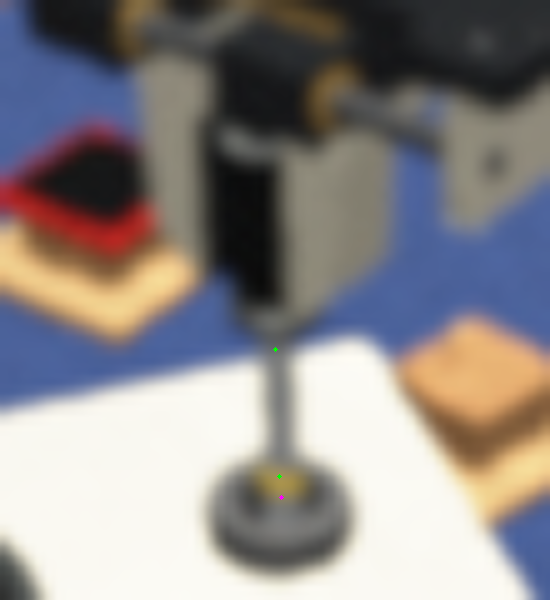

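```bash
python3 -m handwheel '{"translation":[[0,-0.003,0],[0,0,-0.015],[0,0,-0.015],[0,0,-0.01],[0,0,0],[0,0,0],[0,0,0],[0,0,0]],"twist":[0,0,0,0,0,0,0,0]}' -
```

```text
time: 29.15
tool_pos: [600.1, -33.3, 206.5]
tcp_rot: [3.134, -0.007, 1.969]
contact_force: [0.2, 1.2, -2.0]
grip_width: 23.6
```

```bash
python3 look.py s15
```

```text
[600.0796 -33.2677 206.4785] [ 3.1343 -0.0074  1.9692] [-0.0004 -0.     -0.0011  0.0002  0.0004 -0.001 ] [ 0.1942  1.1732 -1.9761]
```

View pics/s15c.png

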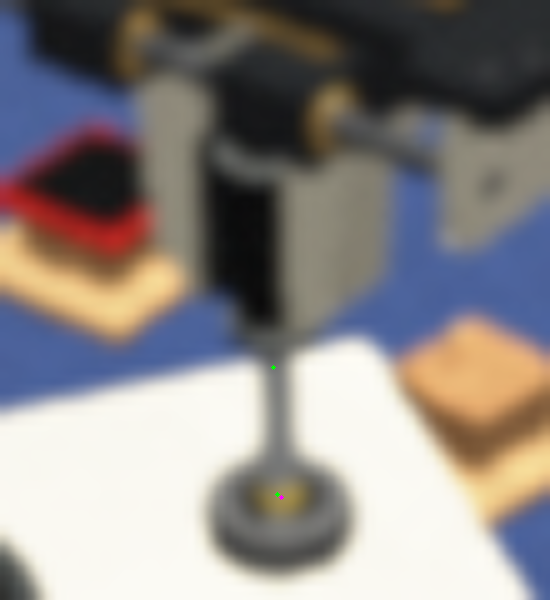

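The ring sits in the mouth at (280,495) in the crop, concentric with the collar. The arm is still and there are no unusual contact forces, so I'm handing in.

```bash
python3 - <<'E'
from h import *
print(close_job()); o=get_obs(); print(o['time'],o['tool_pos'],o['grip_width'])
E
```

```text
the job is handed in; nothing more can be done
None
the job is handed in; nothing more can be done
```

I finished the job and handed it in at about 29 s. The cover is on the right-hand cork rest, and the gripper is still holding the larger microphone in the port.

- **Cover:** I held it by two red edges and set it down with about 3 N of contact, face up, then let go. The two cameras put its centre at (515.3, −315.1) and (514.5, −317.4). I measured the rest at about (515, −316.8), so the cover is within about 2 mm of centre.
- **Microphone:** I lifted it straight out of the blue block and lowered it into the port. Both cameras put the port centre near (599.6, −32.4), and the gripper ended at (600.1, −33.3). The gripper leans about 0.6°, and I set it about 0.7 mm to one side to offset that lean. I put the rod's centring error at 1–2 mm, against 7 mm of free space all round.
- **Ring height:** From the gripper's height, the ring is about 0.5 mm above the mouth. The camera showed it roughly 1 mm lower, possibly a small calibration error, so the two disagree slightly. In the last picture the ring sat in the mouth, centred in the collar.
- **Last checks:** The arm was still, with no sign of the rod touching the speaker. The tape roll, screwdriver and bowl were never approached, but I did not measure them again at the end.

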